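# Tug, unlatch and hold open the control box door

### The arm

A 7-joint arm with a two-finger parallel gripper is mounted at the origin on the work surface. World frame = base frame: x ahead of the robot, y to its left, z up, the work surface at z = 0. Lengths are in m, angles in rad, forces in N, time in s.
With the tool pointing down it reaches from about 0.425 to 0.825 m from the base axis. Payload 3.6 kg.
Tool frame: the origin (TCP) lies between the finger pads; the fingertips stand 25 mm ahead of it and the grasp point (between the pads) lies 6 mm ahead of it; z points along the fingers, y is the line along which they close (so a half turn about z gives the same grasp; the last joint's range is limited). The gripper opens to 93 mm and grips with 3 to 60 N. Pads are 15 mm wide; open, the fingers measure 128 mm over their backs; the gripper's body (75 mm by 188 mm) begins 65 mm behind the grasp point.
Start: joints at [-1.183, 0.615, -0.013, 1.423, 0.008, 1.103, -0.04], TCP at [0.262, 0.595, 0.244] pointing down, gripper open.
Joint ranges: [-3.12, 3.12], [-0.3, 2.06], [-1.34, 1.32], [0.26, 2.42], [-1.36, 4.5], [0.01, 1.98], [-2.84, 2.84]. Speed limits (rad/s): [2.79, 2.79, 3.14, 3.14, 3.14, 3.14, 3.14].

### API

Orientations are given as a unit quaternion [w, x, y, z].
In Python, from plant import ctrl gives the robot as it stands.
- The arm moves only by the tool carry_out, never from a script. Its argument "steps" is a list of rows, each a list of 6 numbers: the shift along the tool's x, y, z in m, then the turn, a rotation vector about the tool's x, y, z in degrees. In form: [[dx, dy, dz, wx, wy, wz], ...]. A call has 1 to 20 rows; each row shifts and turns the commanded pose from where the row before left it, along the tool's axes as they then stand; what a row does not reach is not made up. A row lasts 1/12 s, in which the tool goes at most 41.7 mm and 7.16 degrees, less where a joint would pass 70% of its speed; a pose out of reach is approached as far as the arm can. A call is refused whole if a number of a shift passes 0.0417 or a number of a turn 7.16, either way. A call with a gripper value outside its range is refused whole. "gripper" is the opening, from 0 (shut) to 1 (fully open), set as the call begins (left out, the last holds). The fingers move at their own pace and stop on an object; the grip force is fixed at half the most. Time passes only in rows, so rows that do not move let the fingers close. It gives the time, the measured TCP pose, the force, the opening and the grip force at its end, in the units of the state.
- ctrl.read_state(): the state, without advancing time (a new reading comes with each control period).
- ctrl.read_camera(name): name is "side" or "top"; returns a dict with "pixels" (400x640x3 uint8, red, green, blue), "depth" (400x640 float32, m along the optical axis (not along the pixel's ray), 0 where there is no reading), "intrinsics" (3x3 intrinsics, pixels), "cam_to_world" (4x4, takes a point from camera to world coordinates). Camera axes: x right, y down, z forward; pixel columns grow to the right and rows downward; lengths in m; the calibration is good to about 2 mm. A picture is of the moment at which its call begins.
- ctrl.job_done(): hands the job in; it is judged then, once.
The state is a dict: "time": time; "joint_pos": joint angles; "qd": joint speeds; "joint_efforts": joint torques, N m; "tool_pos": TCP position; "tool_rot": TCP orientation; "ft_force": force on the tool from outside, world axes, zero at the start; "ft_torque": the same for the moment, N m; "finger_gap": finger opening in m; "grasp_force": force on a finger pad.
Only numpy, scipy, OpenCV 4.12 (cv2) and the standard library are available. Lean on these libraries where they do the work, as an engineer would, in place of code of your own. Each camera call takes 0.05 s, during which the arm holds its last target. There are 200 camera calls.

### The job

The pump's steel control box lies on its back on the bench, and your colleague across the bench needs to get at the breakers in it. Take the black wing handle on the door and, leaving it turned as it is, first tug the door gently upwards to feel whether the latch is still caught; if it is, turn the handle on until it lets go. Then raise the door by the handle to about 45 degrees without letting it drop, keep clear of the things lying around, and finish still holding the door open there by its handle.

Things in the scene. Friction and masses are not known exactly. Their poses are not given: they have to be found in the camera images.
- hinge (a point): middle of the door's hinge line, on the top edge of the box next to the robot, 120 mm above the bench. Axes are the fixed box's: x level, from the hinge across the shut door to its free edge; y along the hinge line; z up. The shut door reaches 226 mm along x and 156 mm to either side; its flat top face lies 6 mm above the hinge line
- wing: black wing handle of the door's quarter-turn latch: upright bar 60 long, 12 thick, 27 mm high. Its turning axis stands on the door 178 mm from the hinge, midway along y. Origin: middle of the bar, 22 mm above the door's face (bar spans 9 to 36 mm; under it a disc 34 mm wide, 5 high). Axes: x along the bar, y across it, z out of the door. One grasp across the 12 mm serves to tug, turn and lift; it tilts with the door
- wing_end (a point): a point in the wing handle 28 mm from its turning axis along the bar (its own +x end), to tell how far the handle has been turned
- cam: the latch's steel cam, 46 x 16 x 8 mm, hidden under the door on the handle's axis, and turning with the handle; origin on the axis at the door's face, x along the cam. It catches under a strike plate fixed to the box and stands only a gentle pull (under 70 N)
- latch (a joint): turn of the wing handle, rad: 0 = bar at right angles to the hinge (fully caught), 1.57 = bar along the hinge, at its stop (always free). Grows counter-clockwise from above; needs about 0.12 N m; stays where left. Starts part-turned, 0.55 to 1.0: whether the hidden cam is then still caught depends on how its hidden strike is set and cannot be seen
- door (a joint): opening of the door, rad: 0 = shut, level; 0.79 = 45 degrees; 1.3 = its stop. The free edge rises and swings back towards the robot. The door weighs 0.5 to 0.9 kg, takes 3 to 6 N at the handle and falls shut if let go. Caught, it rises only about 3 mm at the handle, then stops hard; pulling up meanwhile makes the latch hard to turn
- control_box: light grey steel control box, fixed, 220 mm (x) by 300 mm (y) by 120 mm high, lying on its back with the door on top; origin in the middle of its underside, axes as for the hinge. On the door near the hinge are two pilot lamps 21 mm high and a flat meter, none within 90 mm of the handle
- screwdriver: bystander: screwdriver 200 mm long lying beside the box; origin in its middle underside
- spanner: bystander: steel spanner 170 mm long lying on the other side of the box; origin in its middle underside
- spare_breaker: bystander: white circuit breaker, 85 x 78 x 18 mm, lying on its side beyond the free edge of the box; origin at its underside
- multimeter: bystander: grey multimeter, 85 x 165 x 36 mm, lying beyond the free edge of the box; origin in the middle of its underside
- ball_valve: bystander: brass ball valve about 110 mm long, 38 mm high, on the bench to the left; origin under its middle
- sealant: bystander: standing bottle, 44 mm across, 100 mm high, to the left; origin at its underside
- flange: bystander: steel ring 90 mm across, 14 mm high, on the bench to the right; origin at its underside

How it is judged:
By the outcome, as a careful person would: the job done as asked, in the order asked, and still so for the second after the job is handed in, while the arm keeps its last pose, push and grip.
It also fails if it takes over 40 s, if anything falls off the work surface, if the arm or the gripper's body presses on something with over 40 N, if the wrist force passes 120 N, or if a joint passes its speed limit or range.

## Working session

There is one attempt and no reset: what is moved stays moved. The work goes in short steps, Python scripts to look and compute and a tool call to move; the robot and the scene stay as the last step left them, time stands still between calls to the robot, and variables do not carry over. Pictures are saved under pics/ and viewed, at most 10 in all, crops included, and the job is handed in when it is done.

Besides the shell and the picture viewer there is one more tool, called in YAML: its name, and indented under it one key for each argument. carry_out: Moves the arm, as the interface text tells. Its arguments: {"type":"object","properties":{"steps":{"type":"array"},"gripper":{"type":"number"}},"required":["steps"]}

```bash
mkdir -p pics && cat > h.py <<'E'
import numpy as np, cv2
from plant import ctrl
def snap(n,f=None):
    c=ctrl.read_camera(n)
    if f: cv2.imwrite('pics/'+f,c['pixels'][:,:,::-1])
    return c
def pts(c):
    d=c['depth'];v,u=np.mgrid[:400,:640];K=c['intrinsics']
    P=np.stack([(u-K[0,2])/K[0,0]*d,(v-K[1,2])/K[1,1]*d,d],-1)
    T=c['cam_to_world'];return P@T[:3,:3].T+T[:3,3]
E
python3 - <<'E'
from h import *
for n in('top','side'):
    c=snap(n,n+'1.png');np.savez(n+'1.npz',**c);print(n,c['cam_to_world'].round(3).tolist(),c['intrinsics'].tolist())
s=ctrl.read_state();print({k:np.round(v,4).tolist() for k,v in s.items()})
E
```

```text
top [[-0.029, -0.993, 0.118, 0.412], [-1.0, 0.03, 0.005, 0.018], [-0.009, -0.118, -0.993, 1.692], [0.0, 0.0, 0.0, 1.0]] [[465.9360666997095, 0.0, 318.61080580062526], [0.0, 465.9360666997095, 195.8637033030159], [0.0, 0.0, 1.0]]
side [[0.764, -0.382, 0.52, -0.209], [-0.645, -0.466, 0.606, -0.905], [0.011, -0.798, -0.602, 1.045], [0.0, 0.0, 0.0, 1.0]] [[497.72784925944063, 0.0, 321.09633813817163], [0.0, 497.72784925944063, 206.83186681047397], [0.0, 0.0, 1.0]]
{'time': 0.1, 'joint_pos': [-1.1825, 0.6158, -0.0126, 1.4247, 0.0081, 1.1034, -0.0404], 'qd': [-0.0009, -0.0017, -0.0022, -0.0027, 0.0015, -0.0003, 0.0015], 'joint_efforts': [0.0013, -46.004, 0.21, -16.6244, -0.0612, 0.0169, 0.0001], 'tool_pos': [0.2617, 0.5943, 0.2426], 'tool_rot': [-0.0002, 0.2059, 0.9786, -0.0011], 'ft_force': [-0.2794, -0.4981, -0.2027], 'ft_torque': [0.0535, -0.0484, -0.015], 'grasp_force': 0.0, 'finger_gap': 0.0932}
```

View pics/top1.png

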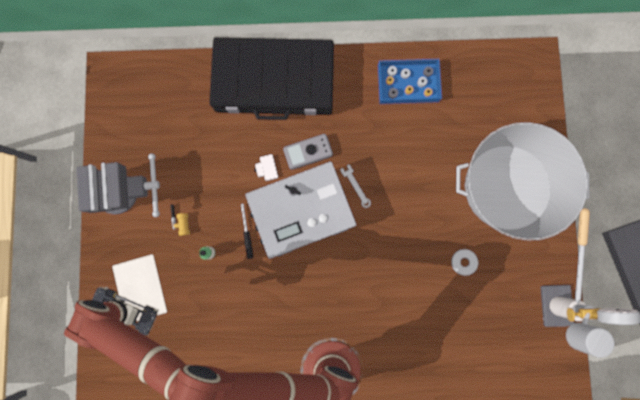

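View pics/side1.png

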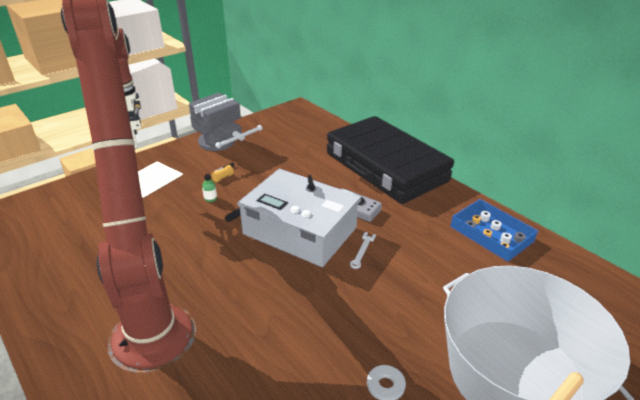

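The top view shows the box lid with corners at about (247,193), (334,163), (355,226) and (268,257), and the wing at about (292,189). In the side view the wing stands at about (311,184).

```bash
python3 - <<'E'
from h import *
for n,(u0,u1,v0,v1) in {'top':(235,370,150,265),'side':(235,365,165,265)}.items():
    c=dict(np.load(n+'1.npz'));P=pts(c);M=np.zeros((400,640),bool);M[v0:v1,u0:u1]=1
    z=P[...,2]
    lid=M&(z>.117)&(z<.135)
    q=P[lid];r=cv2.minAreaRect(q[:,:2].astype(np.float32));print(n,'lid',lid.sum(),np.median(q[:,2]),r,cv2.boxPoints(r).round(3).tolist())
    g=c['pixels'].max(-1)
    K=c['intrinsics'];T=c['cam_to_world']
    hm=M&(z>.14)&(g<90)
    q=P[hm];print('wing',len(q),q.mean(0).round(4),q.min(0).round(3),q.max(0).round(3))
    if len(q)>4:
        r=cv2.minAreaRect(q[:,:2].astype(np.float32));print(r)
        for t in q[::max(1,len(q)//40)]: print(t.round(3).tolist(),end=' ')
    big=cv2.resize(c['pixels'][v0:v1,u0:u1,::-1],None,fx=4.4,fy=4.4,interpolation=cv2.INTER_CUBIC);cv2.imwrite(f'pics/{n}1z.png',big)
E
```

```text
top lid 6106 0.12627597903397403 ((0.5548120737075806, 0.09088945388793945), (0.23681846261024475, 0.3129930794239044), 19.270774841308594) [[0.39100000262260437, 0.20000000298023224], [0.4950000047683716, -0.09600000083446503], [0.7179999947547913, -0.017999999225139618], [0.6150000095367432, 0.27799999713897705]]
wing 55 [0.6097 0.107  0.216 ] [0.412 0.018 0.141] [0.63  0.134 1.692]
((0.5277193784713745, 0.0632317066192627), (0.2470388263463974, 0.030390067026019096), 28.199504852294922)
[0.412, 0.018, 1.692] [0.63, 0.134, 0.162] [0.629, 0.13, 0.166] [0.627, 0.134, 0.157] [0.626, 0.13, 0.165] [0.626, 0.127, 0.163] [0.626, 0.123, 0.166] [0.627, 0.121, 0.155] [0.627, 0.117, 0.159] [0.626, 0.114, 0.161] [0.629, 0.108, 0.141] [0.624, 0.127, 0.159] [0.623, 0.124, 0.161] [0.623, 0.121, 0.16] [0.623, 0.117, 0.158] [0.622, 0.113, 0.167] [0.623, 0.111, 0.16] [0.622, 0.107, 0.164] [0.62, 0.124, 0.16] [0.62, 0.12, 0.162] [0.619, 0.117, 0.166] [0.618, 0.113, 0.171] [0.62, 0.111, 0.159] [0.619, 0.107, 0.161] [0.619, 0.104, 0.162] [0.619, 0.101, 0.162] [0.618, 0.121, 0.153] [0.616, 0.117, 0.16] 
[... 1709 characters left out ...]
63] [0.608, 0.092, 0.165] [0.616, 0.117, 0.144] [0.605, 0.098, 0.16] [0.605, 0.093, 0.162] [0.607, 0.091, 0.162] [0.614, 0.119, 0.14] [0.616, 0.117, 0.141] [0.609, 0.103, 0.151] [0.601, 0.089, 0.162] [0.606, 0.089, 0.16] [0.606, 0.085, 0.162] [0.61, 0.115, 0.14] [0.607, 0.101, 0.149] [0.601, 0.088, 0.159] [0.603, 0.086, 0.159] [0.608, 0.087, 0.156] [0.61, 0.084, 0.157] [0.607, 0.106, 0.143] [0.606, 0.099, 0.147] [0.603, 0.091, 0.152] [0.604, 0.087, 0.154] [0.609, 0.089, 0.151] [0.613, 0.089, 0.149] [0.605, 0.099, 0.143] [0.603, 0.092, 0.148] [0.606, 0.09, 0.148] [0.611, 0.091, 0.145] [0.613, 0.088, 0.146] [0.603, 0.092, 0.144] [0.604, 0.088, 0.146] [0.608, 0.088, 0.144] [0.612, 0.087, 0.143]
```

View pics/top1z.png

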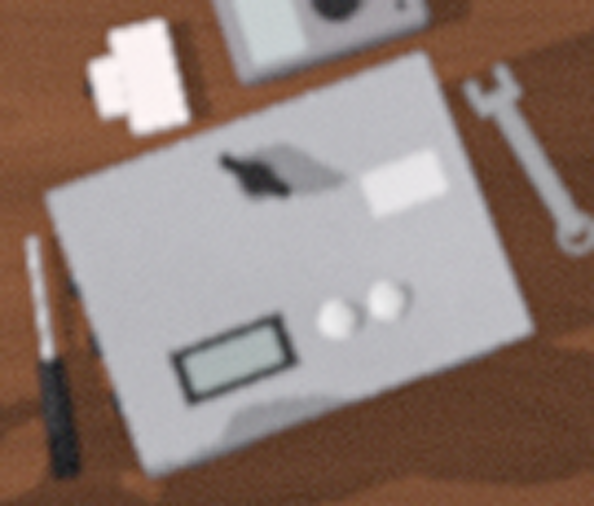

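The measurements agree with each other: hinge middle about (0.448, 0.054) and box x at 19.3°. Wing axis is at about (0.616, 0.112) by both views. The bar lies at about 62.6° in world, so the latch is at about 0.76. I'll go above the wing now.

carry_out:
  steps:
    - [-0.026,-0.015,-0.002,0,0,0]
    - [-0.026,-0.015,-0.002,0,0,0]
    - [-0.026,-0.015,-0.002,0,0,0]
    - [-0.026,-0.015,-0.002,0,0,0]
    - [-0.026,-0.015,-0.002,0,0,0]
    - [-0.026,-0.015,-0.002,0,0,0]
    - [-0.026,-0.015,-0.002,0,0,0]
    - [-0.026,-0.015,-0.002,0,0,0]
    - [-0.026,-0.015,-0.002,0,0,0]
    - [-0.026,-0.015,-0.002,0,0,0]
    - [-0.026,-0.015,-0.002,0,0,0]
    - [-0.026,-0.015,-0.002,0,0,0]
    - [-0.026,-0.015,-0.002,0,0,0]
    - [-0.026,-0.015,-0.002,0,0,0]
    - [-0.026,-0.015,-0.002,0,0,0]
    - [-0.026,-0.015,-0.002,0,0,0]
    - [-0.026,-0.015,-0.002,0,0,0]
    - [-0.026,-0.015,-0.002,0,0,0]
    - [-0.026,-0.015,-0.002,0,0,0]
    - [-0.026,-0.015,-0.002,0,0,0]
  gripper: 1

```text
time: 1.77
tool_pos: [0.6173, 0.1094, 0.2832]
tool_rot: [-0.001, 0.206, 0.979, -0.0]
ft_force: [-0.3, 0.2, 0.7]
finger_gap: 0.093
grasp_force: 0.0
```

carry_out:
  steps:
    - [0,0,0,0,0,6.7]
    - [0,0,0,0,0,6.7]
    - [0,0,0,0,0,6.7]
    - [0,0,0,0,0,6.7]
    - [0,0,0,0,0,6.7]
    - [0,0,0,0,0,6.7]
    - [0,0,0,0,0,6.7]
    - [0,0,0,0,0,6.7]
    - [0,0,0,0,0,6.7]
    - [0,0,0,0,0,6.7]
    - [0,0,0,0,0,6.7]
    - [0,0,0,0,0,6.7]
    - [0,0,0,0,0,6.7]
    - [0,0,0,0,0,6.7]
    - [0,0,0,0,0,0]
    - [0,0,0,0,0,0]
  gripper: 0.6

```text
time: 3.1
tool_pos: [0.6166, 0.111, 0.2831]
tool_rot: [-0.0, 0.854, 0.52, -0.001]
ft_force: [-0.4, -1.6, -0.0]
finger_gap: 0.056
grasp_force: 0.0
```

```bash
cat >> h.py <<'E'
from scipy.spatial.transform import Rotation as R
def wing(c):  # black bar points above the lid; height 24..45 mm
    P=pts(c);z=P[...,2]
    m=(abs(P[...,0]-.616)<.04)&(abs(P[...,1]-.112)<.04)&(z>.150)&(z<.172)&(c['pixels'].max(-1)<90)
    q=P[m];a=np.linalg.svd(q[:,:2]-q[:,:2].mean(0))[2][0]
    return len(q),q.min(0).round(4),q.max(0).round(4),q.mean(0).round(4),np.degrees(np.arctan2(a[1],a[0]))%180
def st():
    s=ctrl.read_state();r=R.from_quat(s['tool_rot'],scalar_first=True)
    print('t',round(s['time'],2),'pos',s['tool_pos'].round(4) if hasattr(s['tool_pos'],'round') else s['tool_pos'],'\nR',r.as_matrix().round(3).tolist(),'q',np.round(s['joint_pos'],2),'\nF',np.round(s['ft_force'],2),'T',np.round(s['ft_torque'],2),'gap',round(s['finger_gap'],4),'grip',s['grasp_force'])
    return s,r
E
python3 - <<'E'
from h import *
for n in('top','side'): print(n,wing(dict(np.load(n+'1.npz'))))
c=snap('side','side2.png');print(wing(c));st()
big=cv2.resize(c['pixels'][100:260,220:420,::-1],None,fx=3.5,fy=3.5,interpolation=cv2.INTER_CUBIC);cv2.imwrite('pics/side2z.png',big)
E
```

```text
top (50, array([0.6042, 0.0878, 0.1526]), array([0.6302, 0.134 , 0.1713]), array([0.6172, 0.1103, 0.1615]), np.float64(61.46468652125134))
side (42, array([0.6007, 0.0843, 0.1507]), array([0.6336, 0.1367, 0.1659]), array([0.6146, 0.1077, 0.1606]), np.float64(61.9354332265938))
(44, array([0.601 , 0.0847, 0.1501]), array([0.6316, 0.1361, 0.1667]), array([0.6151, 0.1082, 0.16  ]), np.float64(62.70958428676471))
t 3.15 pos [0.6167 0.1109 0.2832] 
R [[0.46, 0.888, -0.001], [0.888, -0.46, -0.0], [-0.001, -0.001, -1.0]] q [-0.49  0.58  0.48  1.45 -0.27  1.18 -0.45] 
F [-0.53  0.2  -1.24] T [-0.04  0.1  -0.01] gap 0.0558 grip 0.0
```

View pics/side2z.png

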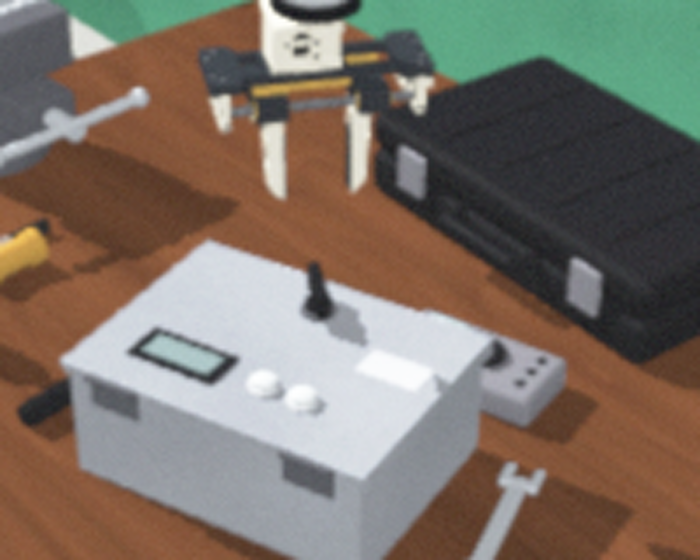

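The fingers straddle the wing: in this crop the fingers are at (275,160) and (358,150), the wing at (318,295), and their axes agree. I'll descend to TCP z 0.161, so the tips clear the disc, and close.

carry_out:
  steps:
    - [0,0,0.02,0,0,0]
    - [0,0,0.02,0,0,0]
    - [0,0,0.02,0,0,0]
    - [0,0,0.02,0,0,0]
    - [0,0,0.015,0,0,0]
    - [0,0,0.012,0,0,0]
    - [0,0,0.01,0,0,0]
    - [0,0,0.005,0,0,0]
    - [0,0,0,0,0,0]
    - [0,0,0,0,0,0]

```text
time: 3.98
tool_pos: [0.6174, 0.1107, 0.1621]
tool_rot: [0.0, 0.855, 0.518, 0.0]
ft_force: [-0.3, 0.3, 1.0]
finger_gap: 0.0557
grasp_force: 0.0
```

carry_out:
  steps:
    - [0,0,0,0,0,0]
    - [0,0,0,0,0,0]
    - [0,0,0,0,0,0]
    - [0,0,0,0,0,0]
    - [0,0,0,0,0,0]
    - [0,0,0,0,0,0]
    - [0,0,0,0,0,0]
    - [0,0,0,0,0,0]
  gripper: 0

```text
time: 4.65
tool_pos: [0.6189, 0.1097, 0.1619]
tool_rot: [0.002, 0.856, 0.518, 0.002]
ft_force: [4.9, -1.7, -3.2]
finger_gap: 0.0119
grasp_force: 29.8
```

```bash
python3 - <<'E'
from h import *
st()
E
```

```text
t 4.65 pos [0.6189 0.1097 0.1619] 
R [[0.464, 0.886, 0.005], [0.886, -0.464, -0.002], [0.001, 0.005, -1.0]] q [-0.46  0.7   0.43  1.6  -0.34  0.92 -0.39] 
F [ 4.91 -1.68 -3.18] T [-0.33 -0.81 -0.1 ] gap 0.0119 grip 29.784032106399536
```

The grasp is firm, with a 12 mm gap. I'll null the small side force, then tug gently.

carry_out:
  steps:
    - [0,0.002,0,0,0,0]
    - [0,0,0,0,0,0]
    - [0,0,-0.001,0,0,0]
    - [0,0,-0.001,0,0,0]
    - [0,0,-0.001,0,0,0]
    - [0,0,-0.001,0,0,0]
    - [0,0,-0.001,0,0,0]
    - [0,0,-0.001,0,0,0]
    - [0,0,0,0,0,0]
    - [0,0,0,0,0,0]

```text
time: 5.48
tool_pos: [0.6184, 0.1094, 0.1673]
tool_rot: [0.0, 0.855, 0.518, -0.001]
ft_force: [2.7, -1.0, -9.8]
finger_gap: 0.0119
grasp_force: 30.0
```

carry_out:
  steps:
    - [0,0,-0.001,0,0,0]
    - [0,0,-0.001,0,0,0]
    - [0,0,-0.001,0,0,0]
    - [0,0,-0.001,0,0,0]
    - [0,0,0,0,0,0]
    - [0,0,0,0,0,0]

```text
time: 5.98
tool_pos: [0.6177, 0.1092, 0.1713]
tool_rot: [-0.0, 0.855, 0.518, -0.001]
ft_force: [-0.2, -2.7, -10.5]
finger_gap: 0.0122
grasp_force: 30.0
```

```bash
python3 - <<'E'
from h import *
st();c=snap('side','side3.png')
P=pts(c);z=P[...,2]
# lid height against distance from hinge, box axes
a=np.radians(19.3);X=(P[...,0]-.448)*np.cos(a)+(P[...,1]-.054)*np.sin(a);Y=-(P[...,0]-.448)*np.sin(a)+(P[...,1]-.054)*np.cos(a)
P0=pts(dict(np.load('side1.npz')))
for zz,n in((z,'now'),(P0[...,2],'before')):
    print(n,[(x,round(float(np.median(zz[(abs(X-x/1e3)<.012)&(abs(Y+.09)<.04)&(zz>.1)&(zz<.16)])),4)) for x in(30,80,120,160,200)])
big=cv2.resize(c['pixels'][120:250,220:390,::-1],None,fx=4.5,fy=4.5,interpolation=cv2.INTER_CUBIC);cv2.imwrite('pics/side3z.png',big)
E
```

```text
t 5.98 pos [0.6177 0.1092 0.1713] 
R [[0.463, 0.886, -0.003], [0.886, -0.463, -0.001], [-0.002, -0.002, -1.0]] q [-0.46  0.69  0.43  1.59 -0.33  0.94 -0.4 ] 
F [ -0.23  -2.71 -10.51] T [-0.92 -0.64 -0.09] gap 0.0122 grip 29.990930557250977
now [(30, 0.1291), (80, 0.1318), (120, 0.134), (160, 0.1361), (200, 0.1377)]
before [(30, 0.1282), (80, 0.128), (120, 0.1282), (160, 0.128), (200, 0.1277)]
```

View pics/side3z.png

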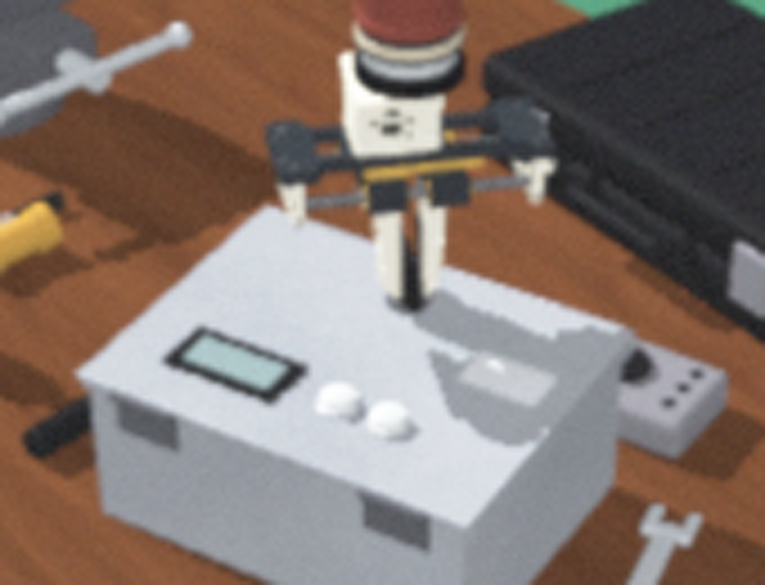

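The door is free. The lid plane rises linearly to about +10 mm at its free edge, well past the 3 mm of play, at only about 10 N. The image confirms the wing between the fingers at (410,280) and the door slightly tilted. No turning is needed. I'll lift along the arc with the tool tilting about the hinge line, adding the 3° tilt still owed first.

carry_out:
  steps:
    - [-0.0004,-0.0004,0,-1.0,1.1,0]
    - [-0.0004,-0.0004,0,-1.0,1.1,0]
    - [0,0,0,0,0,0]
    - [-0.0006,-0.0006,-0.0033,-0.72,0.77,0]
    - [-0.0012,-0.0011,-0.00655,-1.434,1.533,0]
    - [-0.0012,-0.0011,-0.00655,-1.434,1.533,0]
    - [-0.0012,-0.0011,-0.00655,-1.434,1.533,0]
    - [-0.0012,-0.0011,-0.00655,-1.434,1.533,0]
    - [-0.0012,-0.0011,-0.00655,-1.434,1.533,0]
    - [-0.0012,-0.0011,-0.00655,-1.434,1.533,0]
    - [-0.0006,-0.0006,-0.0033,-0.72,0.77,0]
    - [0,0,0,0,0,0]

```text
time: 7.03
tool_pos: [0.5986, 0.1025, 0.2154]
tool_rot: [0.031, 0.845, 0.512, 0.15]
ft_force: [-0.0, -2.9, -9.4]
finger_gap: 0.0115
grasp_force: 30.0
```

```bash
cat >> h.py <<'E'
def chk():
    s,r=st();a=np.radians(19.3);B=np.array([[np.cos(a),-np.sin(a),0],[np.sin(a),np.cos(a),0],[0,0,1]])
    p=B.T@(np.array(s['tool_pos'])-[.448,.054,.12]);print('box',p.round(4),'door by pos',np.degrees(np.arctan2(p[2],p[0])-np.arctan2(.042,.1797)),'tilt',np.degrees(np.arccos(-r.as_matrix()[2,2])),'radius',np.hypot(p[0],p[2]),'want',np.hypot(.1797,.042))
    m=B.T@r.as_matrix();n=-m[:,2];print('normal box',n.round(3),'F box',(B.T@np.array(s['ft_force'])).round(1))
E
python3 - <<'E'
from h import *
chk()
E
```

```text
t 7.03 pos [0.5986 0.1025 0.2154] 
R [[0.431, 0.856, 0.285], [0.874, -0.474, 0.102], [0.222, 0.205, -0.953]] q [-0.43  0.48  0.36  1.86 -0.44  0.56 -0.27] 
F [-0.04 -2.89 -9.36] T [-1.34  0.71 -0.37] gap 0.0115 grip 29.994389712810516
box [ 0.1582 -0.004   0.0954] door by pos 17.949855746322413 tilt 17.61267572154172 radius 0.18472823093216537 want 0.18454292183662857
normal box [-0.303 -0.002  0.953] F box [-1.  -2.7 -9.4]
```

carry_out:
  steps:
    - [-0.0006,-0.0006,-0.0033,-0.72,0.77,0]
    - [-0.0012,-0.0011,-0.00655,-1.434,1.533,0]
    - [-0.0012,-0.0011,-0.00655,-1.434,1.533,0]
    - [-0.0012,-0.0011,-0.00655,-1.434,1.533,0]
    - [-0.0012,-0.0011,-0.00655,-1.434,1.533,0]
    - [-0.0012,-0.0011,-0.00655,-1.434,1.533,0]
    - [-0.0012,-0.0011,-0.00655,-1.434,1.533,0]
    - [-0.0006,-0.0006,-0.0033,-0.72,0.77,0]
    - [0,0,0,0,0,0]

```text
time: 7.78
tool_pos: [0.571, 0.0929, 0.2514]
tool_rot: [0.056, 0.822, 0.497, 0.272]
ft_force: [0.3, -3.5, -9.9]
finger_gap: 0.012
grasp_force: 30.0
```

```bash
python3 - <<'E'
from h import *
chk()
E
```

```text
t 7.78 pos [0.571  0.0929 0.2514] 
R [[0.358, 0.787, 0.503], [0.848, -0.5, 0.178], [0.392, 0.363, -0.846]] q [-0.21  0.33  0.08  2.09 -0.66  0.22 -0.01] 
F [ 0.29 -3.47 -9.89] T [-1.47  1.57 -0.52] gap 0.012 grip 29.996829628944397
box [ 0.129  -0.004   0.1314] door by pos 32.39099259863622 tilt 32.26391309327776 radius 0.18413057763070093 want 0.18454292183662857
normal box [-0.534 -0.002  0.846] F box [-0.9 -3.4 -9.9]
```

carry_out:
  steps:
    - [-0.0006,-0.0006,-0.0033,-0.72,0.77,0]
    - [-0.0006,-0.0006,-0.0033,-0.72,0.77,0]
    - [-0.0006,-0.0006,-0.0033,-0.72,0.77,0]
    - [-0.0006,-0.0006,-0.0033,-0.72,0.77,0]
    - [-0.0006,-0.0006,-0.0033,-0.72,0.77,0]
    - [-0.0006,-0.0006,-0.0033,-0.72,0.77,0]
    - [0,0,0,0,0,0]

```text
time: 8.37
tool_pos: [0.5568, 0.0879, 0.2642]
tool_rot: [0.066, 0.808, 0.488, 0.323]
ft_force: [-0.7, -3.3, -11.0]
finger_gap: 0.0119
grasp_force: 30.0
```

```bash
python3 - <<'E'
from h import *
chk()
E
```

```text
t 8.37 pos [0.5568 0.0879 0.2642] 
R [[0.315, 0.746, 0.587], [0.832, -0.515, 0.208], [0.458, 0.423, -0.782]] q [ 0.14  0.29 -0.33  2.18 -0.83  0.03  0.19] 
F [ -0.68  -3.35 -11.03] T [-1.35  1.93 -0.44] gap 0.0119 grip 29.998116195201874
box [ 0.1139 -0.004   0.1442] door by pos 38.53659047286592 tilt 38.55076540676151 radius 0.18377524964003072 want 0.18454292183662857
normal box [-0.623 -0.002  0.782] F box [ -1.7  -2.9 -11. ]
```

carry_out:
  steps:
    - [-0.0006,-0.0006,-0.0033,-0.72,0.77,0]
    - [-0.0006,-0.0006,-0.0033,-0.72,0.77,0]
    - [0,0,0,0,0,0]

```text
time: 8.62
tool_pos: [0.5502, 0.0856, 0.2703]
tool_rot: [0.066, 0.805, 0.487, 0.332]
ft_force: [-4.1, -2.1, -18.5]
finger_gap: 0.0121
grasp_force: 30.1
```

```bash
python3 - <<'E'
from h import *
chk();print(np.round(ctrl.read_state()['joint_pos'],4))
E
```

```text
t 8.62 pos [0.5502 0.0856 0.2703] 
R [[0.306, 0.741, 0.598], [0.828, -0.517, 0.217], [0.47, 0.429, -0.771]] q [ 0.21  0.28 -0.41  2.2  -1.13  0.02  0.49] 
F [ -4.08  -2.08 -18.46] T [-1.65  3.16 -0.34] gap 0.0121 grip 30.07617473602295
box [ 0.1069 -0.004   0.1503] door by pos 41.40684109976472 tilt 39.521986453732545 radius 0.1844256657223599 want 0.18454292183662857
normal box [-0.636 -0.007  0.771] F box [ -4.5  -0.6 -18.5]
[ 0.2111  0.282  -0.412   2.1954 -1.1266  0.0173  0.491 ]
```

Joint 6 is at its range end (about 0.017), so the tilt lags the door by about 2°. I'll try a rotation-only catch-up to see whether the arm swings its elbow further.

carry_out:
  steps:
    - [0,0,0,-0.6,0.65,0]
    - [0,0,0,-0.6,0.65,0]
    - [0,0,0,0,0,0]
    - [0,0,0,0,0,0]

```text
time: 8.95
tool_pos: [0.5479, 0.0847, 0.2724]
tool_rot: [0.065, 0.804, 0.488, 0.335]
ft_force: [-9.0, -1.7, -26.7]
finger_gap: 0.0123
grasp_force: 30.2
```

```bash
python3 - <<'E'
from h import *
chk();print(np.round(ctrl.read_state()['joint_pos'],4))
E
```

```text
t 8.95 pos [0.5479 0.0847 0.2724] 
R [[0.3, 0.741, 0.601], [0.827, -0.516, 0.223], [0.475, 0.431, -0.767]] q [ 0.25  0.28 -0.45  2.2  -1.36  0.02  0.73] 
F [ -8.99  -1.67 -26.71] T [-2.06  5.01 -0.02] gap 0.0123 grip 30.160560607910156
box [ 0.1045 -0.004   0.1524] door by pos 42.40585493426944 tilt 39.898683707200725 radius 0.1847415098575925 want 0.18454292183662857
normal box [-0.641 -0.012  0.767] F box [ -9.    1.4 -26.7]
[ 0.2485  0.2794 -0.4497  2.2009 -1.3601  0.0156  0.7318]
```

Joint 5 has also reached its range end, so I'm backing off that. The bar can pivot between the pads about the closing axis, so I'll swing the tool back about tool y while holding the door. This takes the wrist out of the limit and squares the bar-axis twist.

carry_out:
  steps:
    - [0,0,0.001,0,-1.0,0]
    - [0,0,0.001,0,-1.5,0]
    - [0,0,0,0,-1.5,0]
    - [0,0,0,0,0,0]

```text
time: 9.28
tool_pos: [0.5504, 0.0871, 0.2716]
tool_rot: [0.081, 0.812, 0.487, 0.31]
ft_force: [-6.6, -7.3, -23.3]
finger_gap: 0.0118
grasp_force: 29.9
```

```bash
python3 - <<'E'
from h import *
chk();print(np.round(ctrl.read_state()['joint_pos'],4))
E
```

```text
t 9.28 pos [0.5504 0.0871 0.2716] 
R [[0.333, 0.741, 0.583], [0.842, -0.511, 0.17], [0.424, 0.434, -0.795]] q [-0.25  0.26  0.12  2.18 -1.11  0.13  0.43] 
F [ -6.55  -7.26 -23.27] T [-2.35  4.38 -0.86] gap 0.0118 grip 29.895720183849335
box [ 0.1075 -0.0026  0.1516] door by pos 41.48756187313759 tilt 37.37133874436773 radius 0.18583903059202583 want 0.18454292183662857
normal box [-0.606  0.032  0.795] F box [ -8.6  -4.7 -23.3]
[-0.2487  0.2556  0.1174  2.1817 -1.1051  0.1271  0.4289]
```

```bash
cat >> h.py <<'E'
def door(f=None):
    c=snap('side',f);P=pts(c);a=np.radians(19.3)
    X=(P[...,0]-.448)*np.cos(a)+(P[...,1]-.054)*np.sin(a);Y=-(P[...,0]-.448)*np.sin(a)+(P[...,1]-.054)*np.cos(a);Z=P[...,2]-.12
    px=c['pixels'].astype(int);grey=(px.max(-1)-px.min(-1)<25)&(px.min(-1)>90)
    m=grey&(Y<-.06)&(Y>-.15)&(X>-.02)&(X<.2)&(Z>.02)&(Z<.2)
    x,z=X[m],Z[m]
    for _ in range(4):
        k=np.polyfit(x,z,1);e=abs(z-np.polyval(k,x));g=e<.008;x,z=x[g],z[g]
    print('door cam',len(x),np.degrees(np.arctan(k[0])),'offset',k[1]);return c
E
python3 - <<'E'
from h import *
c=door('side4.png')
big=cv2.resize(c['pixels'][80:260,210:400,::-1],None,fx=3.3,fy=3.3,interpolation=cv2.INTER_CUBIC);cv2.imwrite('pics/side4z.png',big)
E
```

```text
door cam 1878 42.17381402679472 offset 0.006139314736453474
```

View pics/side4z.png

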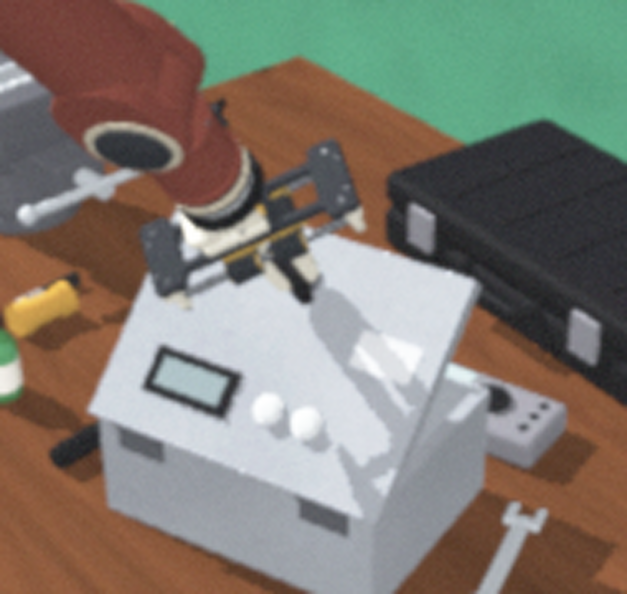

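The picture shows the wing still held at (300,285) and the door open at 42° by plane fit, clear of everything. I'll raise it the last 3°, ease the radial pull, square the bar twist and let the pads pivot about tool y.

carry_out:
  steps:
    - [-0.0006,-0.0005,-0.0015,-0.67,-0.67,0]
    - [-0.0006,-0.0005,-0.0015,-0.67,-0.67,0]
    - [-0.0006,-0.0005,-0.0015,-0.67,-0.67,0]
    - [-0.0006,-0.0005,-0.0015,-0.67,-0.67,0]
    - [-0.0006,-0.0005,-0.0015,-0.67,-0.67,0]
    - [-0.0006,-0.0005,-0.0015,-0.67,-0.67,0]
    - [0,0,0,0,0,0]
    - [0,0,0,0,0,0]

```text
time: 10.0
tool_pos: [0.543, 0.0875, 0.2786]
tool_rot: [0.123, 0.818, 0.473, 0.302]
ft_force: [-5.0, -1.5, -16.7]
finger_gap: 0.0118
grasp_force: 30.0
```

```bash
python3 - <<'E'
from h import *
c=door('side5.png');chk();print(np.round(ctrl.read_state()['joint_pos'],4))
big=cv2.resize(c['pixels'][80:260,210:400,::-1],None,fx=3.3,fy=3.3,interpolation=cv2.INTER_CUBIC);cv2.imwrite('pics/side5z.png',big)
E
```

```text
door cam 1899 44.91231689475643 offset 0.0068974119783938685
t 10.05 pos [0.543  0.0875 0.2787] 
R [[0.37, 0.7, 0.61], [0.849, -0.522, 0.085], [0.378, 0.487, -0.788]] q [-0.58  0.24  0.43  2.21 -0.97  0.08  0.24] 
F [ -4.38  -0.66 -18.87] T [-0.36  3.86 -0.01] gap 0.0118 grip 29.990984201431274
box [0.1008 0.0002 0.1587] door by pos 44.4230181514623 tilt 38.04150474944837 radius 0.1879474287154212 want 0.18454292183662857
normal box [-0.604  0.122  0.788] F box [ -4.4   0.8 -18.9]
[-0.5765  0.2438  0.431   2.2076 -0.9748  0.0821  0.2356]
```

View pics/side5z.png

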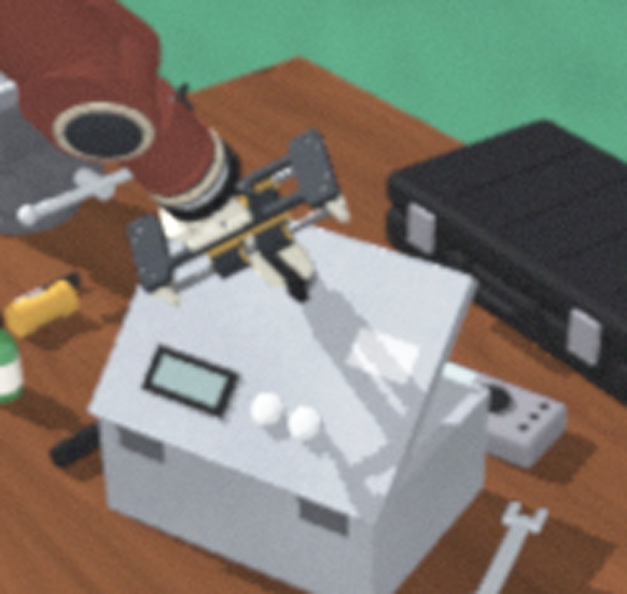

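The door is at 44.9° by plane fit, with the wing still in the fingers at (298,285). I'll hold for about a second to check that nothing creeps.

carry_out:
  steps:
    - [-0.001,0,0,0,0,0]
    - [-0.001,0,0,0,0,0]
    - [0,0,0,0,0,0]
    - [0,0,0,0,0,0]
    - [0,0,0,0,0,0]
    - [0,0,0,0,0,0]
    - [0,0,0,0,0,0]
    - [0,0,0,0,0,0]
    - [0,0,0,0,0,0]
    - [0,0,0,0,0,0]
    - [0,0,0,0,0,0]
    - [0,0,0,0,0,0]

```text
time: 11.05
tool_pos: [0.5428, 0.0873, 0.2787]
tool_rot: [0.122, 0.818, 0.474, 0.303]
ft_force: [-5.3, 2.5, -16.8]
finger_gap: 0.0119
grasp_force: 30.0
```

```bash
python3 - <<'E'
from h import *
door('side6.png');chk()
E
```

```text
door cam 1876 45.061776640956474 offset 0.0065711577787837495
t 11.1 pos [0.5429 0.0873 0.2787] 
R [[0.367, 0.701, 0.611], [0.849, -0.521, 0.088], [0.38, 0.487, -0.787]] q [-0.56  0.24  0.41  2.21 -0.98  0.08  0.25] 
F [ -5.58   3.02 -16.75] T [0.11 3.83 0.37] gap 0.012 grip 29.992729425430298
box [1.006e-01 1.000e-04 1.587e-01] door by pos 44.48694700838545 tilt 38.13513238615373 radius 0.18791901359398125 want 0.18454292183662857
normal box [-0.606  0.119  0.787] F box [ -4.3   4.7 -16.8]
```

The pose is stable: door at 45°, grip at 30 N, wing still held. I'm handing in.

```bash
python3 -c "
from plant import ctrl
print(ctrl.job_done())"
```

```text
the job is handed in; nothing more can be done
None
```

I tugged the door with the handle as it was and found the latch already free, so I did not turn it; the door is now held open by its wing handle at about 45° (45.1° by camera) and the job is handed in, though joint 5 briefly touched its range end on the way up (read −1.3601 against −1.36).

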